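# Check the ten-tooth gear on the mesh test stand

## Task

From the three wooden gears on the bench take the one with ten teeth and put it, hub up, on the upright post of the gear test stand, down on its shoulder, turned so that one of its teeth points at the brass master gear. Then slide the master's carriage by its red handle towards the post, home against its stop, so that the teeth mesh. Leave the gears with eight and twelve teeth where they lie, and let go of everything.

Things in the scene. Friction and masses are not known exactly. Their poses are not given: they have to be found in the camera images.
- gear_10: Pale wooden gear, 10 teeth: the one to check. Disc 16 mm thick, 70 mm over the tooth tips; on it a blue round hub, 36 mm wide, rising from 16 to 44 mm: grip it there. A 20 mm bore runs right through. Origin: centre of the underside; z up along the bore. A tooth lies along its x, the others follow every 36 degrees. About 80 g. It lies on the bench's dark mat, hub up.
- gear_8: The same kind of gear with 8 teeth, 58 mm over the tips; to be left alone. Origin: centre of the underside.
- gear_12: The same kind of gear with 12 teeth, 82 mm over the tips; to be left alone. Origin: centre of the underside.
- seat (a point): Centre of the top of the 32 mm wide shoulder of the test stand (fixed grey plate 130 x 290 mm), 30 mm above the bench. From it rises the steel post: 16 mm wide, 58 mm tall, top 13 mm tapered to 5 mm. z up, y: the way the carriage slides to the post. The fixed-angle master, on the -y side, turns a tooth gap to the post, so a gear tooth should point along -y; 10 degrees off corrects itself.
- handle (a point): Grip point on the axis of the carriage's red upright round handle, 24 mm wide, 78 mm above the bench; the handle's top is 18 mm higher, its free shank reaches 44 mm lower. Same axes as seat. Moves with the carriage, 80 mm behind (-y) the centre of the brass 12-tooth master gear (82 mm over the tips, teeth 31 to 45 mm above the bench, cap to 53 mm).
- carriage (a joint): Travel in m of the carriage with the brass master gear: 0 drawn right back, growing along seat's +y, 0.055 at its stop, where master and post axes are 66 mm apart, right for the 10-tooth gear. Starts between 0 and 0.02, slides stiffly (about 4 N) and stays where it is left.
Mind the look-alikes: they are no part of the job. Leave any orange or purple look-alike of the gear_10 alone.

How it is judged (in metres and radians):
On the way, in this order (a step that is already met when the one before it is completed fails the run):
1. the ten-tooth gear sits on the post, down on the shoulder, with the carriage still drawn back (travel under 35 mm) (horizontal distance between gear_10 and seat below 0.006 m and z of gear_10 in the frame of seat below 0.005 m and angle between gear_10's own z axis and vertical below 0.15 rad and value of joint carriage below 0.035 m), for 0.2 s.
2. the carriage is slid home (travel over 50 mm) with the gear on the post (horizontal distance between gear_10 and seat below 0.006 m and z of gear_10 in the frame of seat below 0.005 m and value of joint carriage above 0.05 m), for 0.2 s.
At the end, for the whole second after the job is handed in: The ten-tooth gear is on the post, hub up, within 6 mm of the post's axis, within 5 mm of the shoulder and within 8 degrees of level, at rest (under 30 mm/s), and the carriage is within 5 mm of its stop (travel over 50 mm), so that the teeth interlock (all of step 2 and angle between gear_10's own z axis and vertical below 0.15 rad and linear speed of gear_10 below 0.03 m/s); the robot touches nothing.
It fails at once if the eight-tooth or the twelve-tooth gear is moved by more than 30 mm (distance of any of gear_8, gear_12 from where it was at the start of the episode above 0.03 m).
It also fails if it takes over 48 s, if anything falls off the work surface, if the arm or the gripper's body presses on something with over 40 N, if the wrist force passes 120 N, or if a joint passes its speed limit or range.

## Robot

A 6-joint arm with a two-finger parallel gripper is mounted at the origin on the work surface. World frame = base frame: x ahead of the robot, y to its left, z up, the work surface at z = 0. Lengths are in mm, angles in rad, forces in N, time in s.
With the tool pointing down it reaches from about 375 to 825 mm from the base axis. Payload 5.5 kg.
Tool frame: the origin (TCP) lies midway between the tips of the shut fingers; the grasp point (between the pads) lies 19 mm behind it; z points along the fingers, y is the direction in which the jaws open and shut (so a half turn about z gives the same grasp; the last joint's range is limited). The gripper opens to 85 mm and grips with 20 to 120 N. Pads are 22 mm wide; open, the fingers measure 114 mm over their backs; the gripper's body (76 mm by 85 mm) begins 54 mm behind the grasp point. The pads swing forward as they close: fully open they stand 13 mm farther back than shut.
Start: joints at [-1.146, 0.314, -0.047, 1.21, 0, 1.571], TCP at [247.279, -546.67, 231.299] pointing down, gripper open.
Joint ranges: [-2.67, 2.67], [-0.69, 1.73], [-1.03, 1.25], [-2.08, 2.16], [-1.42, 1.45], [-3.14, 3.14]. Speed limits (rad/s): [2.39, 2.39, 3.01, 3.14, 3.14, 3.14].

## Interface

Orientations are given as a rotation vector (axis times angle).
In Python, from bench import bot gives the robot as it stands. The module is installed in compiled form; this text tells all that it offers.
- The arm moves only by the shell command python3 -m handwheel 'ROWS' [OPENING] [FORCE]. ROWS is JSON, a list of rows, each an object of numbers: "x", "y", "z": the shift along the tool's x, y, z in m; "spin": the turn about the tool's z in rad. A call has 1 to 10 rows; each row is the pose to reach, as a shift and turn from the pose commanded when the call began, along the tool's axes at that moment; what a row does not reach only later rows make up. A row lasts 1/12 s, in which the tool goes at most 41.7 mm and 7.16 degrees, less where a joint would pass 70% of its speed; a pose out of reach is approached as far as the arm can. A call with a gripper value outside its range is refused whole. OPENING is the closure in counts, from 0 (fully open) to 255 (shut), set as the call begins (- or left out, the last holds). The fingers move at their own pace and stop on an object; FORCE is the grip in N (left out, the last holds). Time passes only in rows, so rows that repeat a pose let the fingers close. It gives the time, the measured TCP pose, the force and the opening at its end, in the units of the state.
- bot.sense(): the state, without advancing time (a new reading comes with each control period).
- bot.snapshot(name): name is "scene" or "top" or "wrist"; returns the picture (384x512x3 uint8, red, green, blue); there is no depth.
- bot.camera_params(name): a dict with "vertical_fov" (degrees; the focal length in pixels is half the picture's height over the tangent of half this angle, whatever the lens; pixels are square), "cx", "cy" (the principal point, pixels), "R" (3x3) and "t" (3): a world point X has camera coordinates R X + t. Camera axes: x right, y down, z forward; pixel columns grow to the right and rows downward; lengths in mm; the calibration is good to about 2 mm. A picture is of the moment at which its call begins: read the wrist's pose just before it. camera_params takes no time and is no camera call; for the wrist camera it gives the pose at the moment of the call.
- bot.hand_in(): hands the job in, once; it reports no verdict.
The state is a dict: "time_s": time; "q": joint angles; "qvel": joint speeds; "joint_torque": joint torques, N m; "eef_pos": TCP position; "tool_rot": TCP orientation; "force": force on the tool from outside, world axes, zero at the start; "ft_torque": the same for the moment, N m; "grip_width": finger opening in mm.
Only numpy, scipy, OpenCV 4.12 (cv2) and the standard library are available. Lean on these libraries where they do the work, as an engineer would, in place of code of your own. Each camera call takes 0.05 s, during which the arm holds its last target.

## Working session

There is one attempt and no reset: what is moved stays moved. The work goes in short steps, Python scripts to look and compute and a shell command to move; the robot and the scene stay as the last step left them, time stands still between calls to the robot, and variables do not carry over. Pictures are saved under pics/ and viewed, and the job is handed in when it is done.

```bash
mkdir -p pics; cat > h.py <<'E'
import numpy as np, cv2
from bench import bot
def snap(name,fn):
    p=bot.camera_params(name); im=bot.snapshot(name)
    cv2.imwrite('pics/'+fn+'.png',im[:,:,::-1]); 
    import pickle; pickle.dump((p,im),open('pics/'+fn+'.pkl','wb'))
    return p,im
def load(fn):
    import pickle; return pickle.load(open('pics/'+fn+'.pkl','rb'))
def ray(p,u,v,z):
    f=192/np.tan(np.radians(p['vertical_fov'])/2)
    R=np.array(p['R']);t=np.array(p['t'])
    d=R.T@np.array([(u-p['cx'])/f,(v-p['cy'])/f,1]); c=-R.T@t
    return c+d*(z-c[2])/d[2]
def proj(p,X):
    f=192/np.tan(np.radians(p['vertical_fov'])/2)
    c=np.array(p['R'])@np.array(X)+np.array(p['t']); return c[0]/c[2]*f+p['cx'],c[1]/c[2]*f+p['cy']
E
python3 - <<'E'
from h import *
for n in ('scene','top','wrist'):
    p,im=snap(n,n+'0'); print(n,p)
print(bot.sense())
E
```

```text
scene {'vertical_fov': 48.54556730002606, 'cx': 255.1126815420289, 'cy': 191.66172674520405, 'R': array([[-0.43538703,  0.90017178, -0.01135312],
       [ 0.68575549,  0.32345684, -0.6520085 ],
       [-0.58324741, -0.29166151, -0.75812665]]), 't': array([ 159.89440986, -341.51004118, 1538.64056766])}
top {'vertical_fov': 50.55847425472271, 'cx': 265.11864184066997, 'cy': 195.41559117306088, 'R': array([[ 0.02083475, -0.9997542 ,  0.00757978],
       [-0.98168146, -0.02189307, -0.18926753],
       [ 0.18938695, -0.00349759, -0.9818963 ]]), 't': array([  59.65164455,  558.60821605, 1098.94156946])}
wrist {'vertical_fov': 59.64166932260117, 'cx': 258.7156307435364, 'cy': 194.55445776010637, 'R': array([[ 0.41271304, -0.9108605 , -0.00104841],
       [-0.87312587, -0.39594273,  0.2843951 ],
       [-0.25945937, -0.11645817, -0.95870659]]), 't': array([-597.93063877,  -36.37571618,  378.90043793])}
{'time_s': 0.15, 'q': array([-1.14600168e+00,  3.14052859e-01, -4.78173788e-02,  1.21022753e+00,
       -1.30005994e-05,  1.57078800e+00]), 'qvel': array([-0.00054355, -0.00417085,  0.00243581, -0.00208214, -0.00068019,
       -0.00020801]), 'joint_torque': array([ 6.16584312e-04, -5.40044332e+01,  3.40060329e+01,  1.32691753e-02,
        7.46682144e-05, -6.27682866e-07]), 'eef_pos': array([ 247.09514338, -546.27533104,  230.65311169]), 'tool_rot': array([-3.06975220e+00, -6.62005337e-01,  4.50716830e-04]), 'force': array([-0.88841309, -0.41875142,  0.22458463]), 'ft_torque': array([-0.07576143,  0.01278623, -0.06496607]), 'grip_width': 85.37811790947306}
```

View pics/scene0.png

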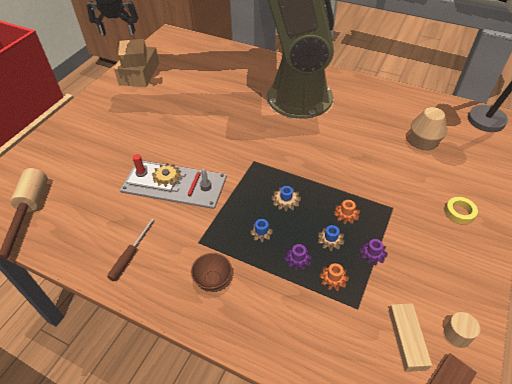

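View pics/top0.png

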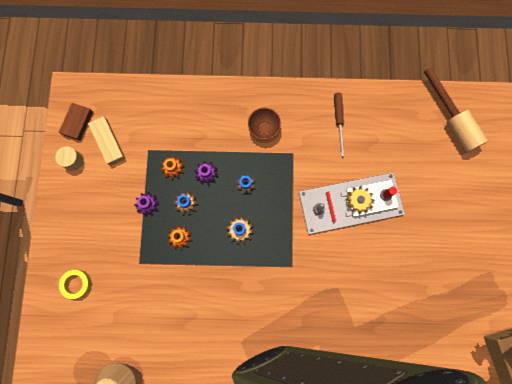

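View pics/wrist0.png

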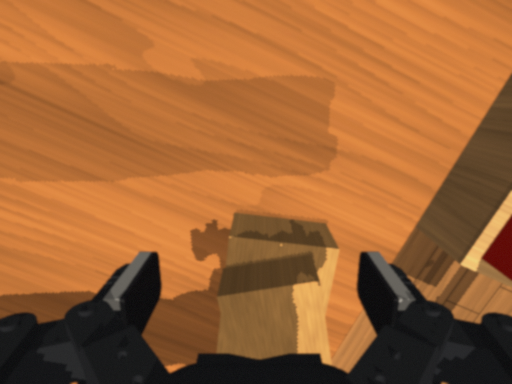

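```bash
python3 - <<'E'
from h import *
p,im=load('top0')
c=im[140:275,130:300]; cv2.imwrite('pics/c1.png',cv2.resize(c,None,fx=4.5,fy=4.2,interpolation=cv2.INTER_CUBIC)[:,:,::-1])
c=im[165:240,290:410]; cv2.imwrite('pics/c2.png',cv2.resize(c,None,fx=6,fy=6,interpolation=cv2.INTER_CUBIC)[:,:,::-1])
hsv=cv2.cvtColor(im,cv2.COLOR_RGB2HSV)
m=cv2.inRange(hsv,(100,120,60),(125,255,255))
n,l,s,ce=cv2.connectedComponentsWithStats(m)
wood=cv2.inRange(hsv,(8,40,120),(28,200,255))
for i in range(1,n):
    if s[i,4]>15:
        u,v=ce[i]; X=ray(p,u,v,40); 
        # wood radius: 
        yy,xx=np.nonzero(wood[int(v)-22:int(v)+22,int(u)-22:int(u)+22]); r=np.hypot(xx-22,yy-22)
        print(ce[i],s[i,4],X, 'wood extents',len(r), np.sort(r)[-10:].round(1))
E
```

```text
[245.02678571 181.52678571] 112 [599.22020141 130.42500133  40.        ] wood extents 18 [7.8 7.8 8.1 8.1 8.2 8.5 8.5 8.6 8.6 8.9]
[183.25961538 200.63461538] 104 [539.34006998 304.97696715  40.        ] wood extents 95 [10.6 10.8 10.8 11.  11.  11.2 11.2 11.3 11.4 11.4]
[238.82608696 228.51086957] 92 [463.01364898 143.80467166  40.        ] wood extents 261 [12.6 12.6 12.6 12.7 12.8 13.  13.2 13.3 13.5 13.6]
```

View pics/c1.png

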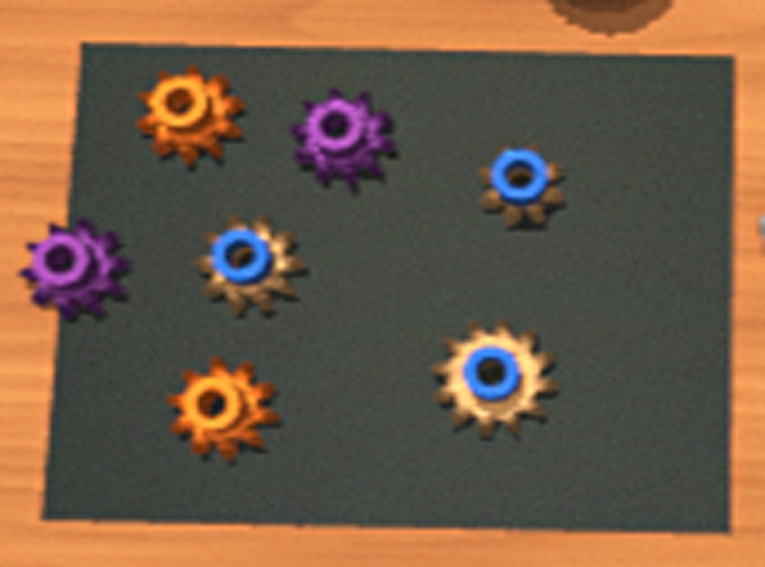

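View pics/c2.png

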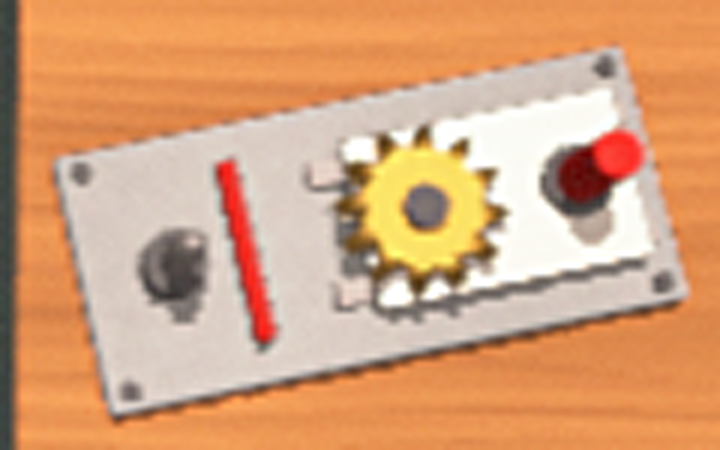

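```bash
python3 - <<'E'
from h import *
p,im=load('wrist0')
R=np.array(p['R']);c=-R.T@p['t'];print('cam',c,'fwd',R[2])
from scipy.spatial.transform import Rotation as Ro
s=bot.sense();T=Ro.from_rotvec(s['tool_rot']).as_matrix();print(T.round(3))
print('cam in tool',T.T@(c-s['eef_pos']), (T.T@R[2]))
p,im=load('top0')
f=lambda a,b:(290+(a-2.5)/6,165+(b-2.5)/6)
for n,(a,b),z in [('postbase',(172,270),30),('posttop',(195,243),88),('cap',(426,207),53),('handletop',(618,153),96),('s1',(80,174),12),('s2',(605,67),12),('s3',(663,282),12),('s4',(131,391),12)]:
    print(n,ray(p,*f(a,b),z).round(1))
E
```

```text
cam [ 313.32246074 -514.90804898  372.97254598] fwd [-0.25945937 -0.11645817 -0.95870659]
[[ 0.911  0.412 -0.001]
 [ 0.412 -0.911  0.001]
 [-0.    -0.001 -1.   ]]
cam in tool [  73.26693324   -1.46956419 -142.318594  ] [-2.84383375e-01  4.21143018e-04  9.58710550e-01]
postbase [523.6 -82.   30. ]
posttop [527.  -84.6  88. ]
cap [ 552.7 -199.    53. ]
handletop [ 571.6 -277.    96. ]
s1 [573.1 -39.5  12. ]
s2 [ 632.9 -299.5   12. ]
s3 [ 525.8 -323.7   12. ]
s4 [467.  -64.4  12. ]
```

```bash
python3 -m handwheel '[{"x":0.37,"y":-0.2,"z":-0.02,"spin":0.195},{"x":0.37,"y":-0.2,"z":-0.02,"spin":0.195},{"x":0.37,"y":-0.2,"z":-0.02,"spin":0.195},{"x":0.37,"y":-0.2,"z":-0.02,"spin":0.195},{"x":0.37,"y":-0.2,"z":-0.02,"spin":0.195},{"x":0.37,"y":-0.2,"z":-0.02,"spin":0.195},{"x":0.37,"y":-0.2,"z":-0.02,"spin":0.195},{"x":0.37,"y":-0.2,"z":-0.02,"spin":0.195},{"x":0.37,"y":-0.2,"z":-0.02,"spin":0.195},{"x":0.37,"y":-0.2,"z":-0.02,"spin":0.195}]' 0 40
```

```text
time_s: 0.98
eef_pos: [499.4, -214.4, 251.1]
tool_rot: [-3.121, -0.36, 0.0]
force: [1.1, -0.4, -0.0]
grip_width: 85.1
```

```bash
python3 -m handwheel '[{"x":0.08,"y":-0.067},{"x":0.08,"y":-0.067},{"x":0.08,"y":-0.067},{"x":0.08,"y":-0.067},{"x":0.08,"y":-0.067}]'
python3 - <<'E'
from h import *
print(bot.sense()['q'],bot.sense()['qvel'].round(3))
p,im=snap('wrist','w1')
cv2.imwrite('pics/w1b.png',cv2.resize(im,(800,600))[:,:,::-1])
E
```

```text
[-4.05403030e-01  1.99713448e-01 -1.50174510e-01  1.22100218e+00
 -5.35085570e-05  2.50639033e+00] [ 0.903  0.195  0.294  0.092 -0.003  0.896]$[0]: bad value
```

View pics/w1b.png

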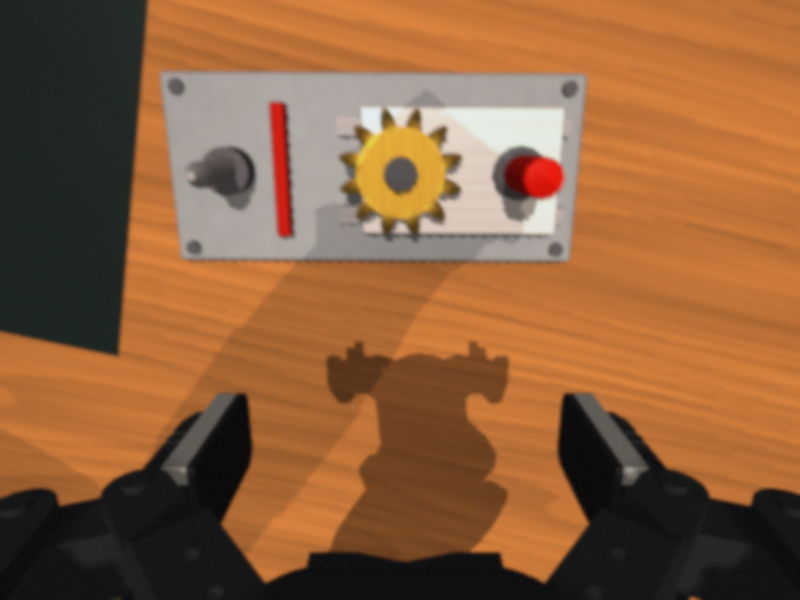

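The picture shows the stand: post tip at about (192,175), red line at (281,170), brass master cap (400,175) and handle top (541,178), all in the 800x600 view.

```bash
python3 - <<'E'
from h import *
p,im=load('w1')
g=lambda a,b:(a*.64-.2,b*.64-.2)
for n,(a,b),z in [('posttop',(191,175),88),('postbase-shoulder',(232,171),30),('cap',(400,175),53),('handletop',(543,178),96),('s1',(176,87),12),('s2',(569,89),12),('s3',(556,250),12),('s4',(195,247),12)]:
    print(n,ray(p,*g(a,b),z).round(1))
print(bot.sense()['eef_pos'],bot.sense()['time_s'])
E
python3 -m handwheel '[{"x":0.08,"y":-0.067,"z":0,"spin":0},{"x":0.08,"y":-0.067,"z":0,"spin":0},{"x":0.08,"y":-0.067,"z":0,"spin":0},{"x":0.08,"y":-0.067,"z":0,"spin":0},{"x":0.08,"y":-0.067,"z":0,"spin":0}]'
python3 - <<'E'
from h import *
print(bot.sense()['q'],bot.sense()['qvel'].round(3))
p,im=snap('wrist','w2')
cv2.imwrite('pics/w2b.png',cv2.resize(im,(800,600))[:,:,::-1])
E
```

```text
posttop [528.7 -81.6  88. ]
postbase-shoulder [529.8 -86.4  30. ]
cap [ 554.2 -197.1   53. ]
handletop [ 572.7 -274.4   96. ]
s1 [574.  -36.5  12. ]
s2 [ 633.6 -295.9   12. ]
s3 [ 526.1 -321.4   12. ]
s4 [467.6 -61.9  12. ]
[ 503.89640118 -208.60305975  251.33781677] 1.0333
time_s: 1.45
eef_pos: [561.4, -132.0, 250.5]
tool_rot: [3.12, 0.364, -0.002]
force: [-1.2, -0.4, 0.1]
grip_width: 85.1
[-2.30727064e-01  2.63779261e-01 -7.00251321e-02  1.23807748e+00
 -4.15271939e-04  2.67868061e+00] [-0.038 -0.014 -0.014  0.006 -0.007 -0.001]
```

View pics/w2b.png

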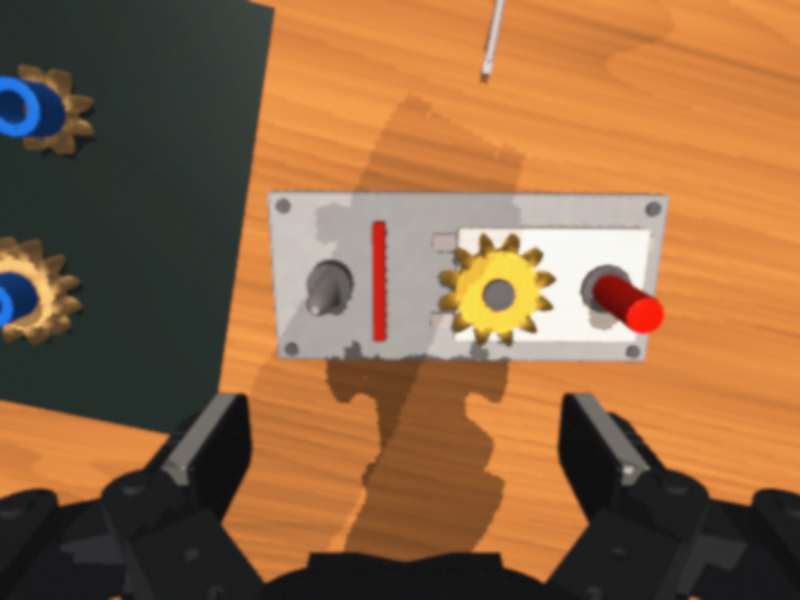

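In w2 (800x600): post tip about (318,306), shoulder about (329,287), cap (498,295), handle top (645,314).

```bash
python3 - <<'E'
from h import *
p,im=load('w2')
c=im[150:220,165:265]; cv2.imwrite('pics/c3.png',cv2.resize(c,None,fx=8,fy=8,interpolation=cv2.INTER_CUBIC)[:,:,::-1])
g=lambda a,b:(a*.64-.2,b*.64-.2)
for n,(a,b),z in [('posttop',(318,306),88),('cap',(498,295),53),('handletop',(645,314),96),('s1',(283,206),12),('s2',(653,209),12),('s3',(632,352),12),('s4',(291,349),12)]:
    print(n,ray(p,*g(a,b),z).round(1))
E
```

```text
posttop [530.8 -83.7  88. ]
cap [ 554.7 -196.9   53. ]
handletop [ 573.4 -274.7   96. ]
s1 [573.5 -37.9  12. ]
s2 [ 632.9 -297.5   12. ]
s3 [ 525.1 -321.6   12. ]
s4 [466.2 -62.2  12. ]
```

View pics/c3.png

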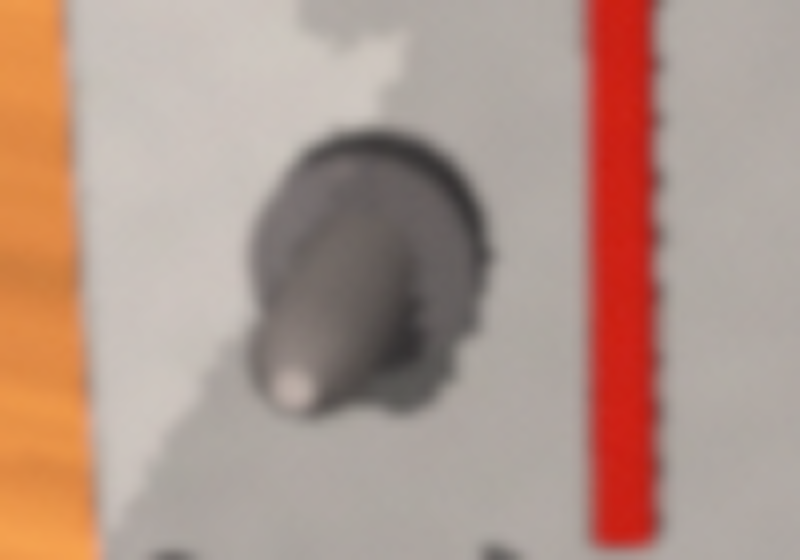

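```bash
python3 - <<'E'
from h import *
p,im=load('w2')
print(ray(p,165+294/8-.5,150+388/8-.5,88), ray(p,165+361/8-.5,150+258/8-.5,30))
d=np.array([-59.5,260.]);d/=np.linalg.norm(d);print(d)
# post from handle line: screws centre line x offset
S=np.array([[573.5,-37.9],[632.9,-297.5],[525.1,-321.6],[466.2,-62.2]]);print(S.mean(0))
n=np.array([d[1],-d[0]])
for q in [(530.8,-83.7),(529.3,-84.5),(554.7,-196.9),(573.4,-274.7)]: q=np.array(q)-S.mean(0);print(q@d,q@n)
E
```

```text
[527.99049541 -82.22759291  88.        ] [529.01321886 -81.85875609  30.        ]
[-0.2230793  0.9748003]
[ 549.425 -179.8  ]
97.83316084479945 3.282265089172817
97.38793955364716 1.641601198577097
-17.84582844595677 1.3274155632208735
-97.85687473672816 2.2006116786681216
```

```bash
python3 -m handwheel '[{"x":0.086,"y":-0.454,"z":0.05,"spin":-1.2},{"x":0.086,"y":-0.454,"z":0.05,"spin":-1.2},{"x":0.086,"y":-0.454,"z":0.05,"spin":-1.2},{"x":0.086,"y":-0.454,"z":0.05,"spin":-1.2},{"x":0.086,"y":-0.454,"z":0.05,"spin":-1.2},{"x":0.086,"y":-0.454,"z":0.05,"spin":-1.2},{"x":0.086,"y":-0.454,"z":0.05,"spin":-1.2},{"x":0.086,"y":-0.454,"z":0.05,"spin":-1.2},{"x":0.086,"y":-0.454,"z":0.05,"spin":-1.2},{"x":0.086,"y":-0.454,"z":0.05,"spin":-1.2}]'
python3 -m handwheel '[{"x":0,"y":0,"z":0,"spin":0},{"x":0,"y":0,"z":0,"spin":0},{"x":0,"y":0,"z":0,"spin":0}]'
python3 - <<'E'
from h import *
print(bot.sense()['q'],bot.sense()['qvel'].round(3),bot.sense()['eef_pos'])
p,im=snap('wrist','w3')
cv2.imwrite('pics/w3b.png',cv2.resize(im,(800,600))[:,:,::-1])
E
```

```text
time_s: 2.33
eef_pos: [543.6, 281.1, 206.3]
tool_rot: [2.368, 2.063, -0.0]
force: [0.8, 0.1, 0.2]
grip_width: 85.5
time_s: 2.58
eef_pos: [543.7, 279.5, 206.1]
tool_rot: [2.374, 2.057, -0.002]
force: [0.3, 0.0, -0.3]
grip_width: 85.4
[ 4.75297456e-01  3.45906002e-01 -5.98634650e-02  1.16588716e+00
 -7.43858370e-04  2.18875354e+00] [-0.023 -0.01  -0.003 -0.002  0.001  0.001] [543.6798629  279.52708853 206.08415076]
```

View pics/w3b.png

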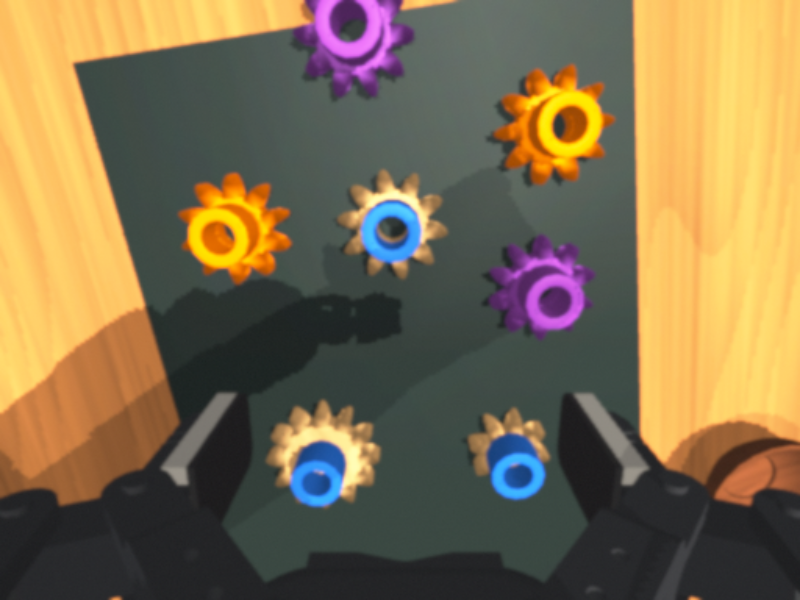

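```bash
cat > teeth.py <<'E'
from h import *
def meas(fn,u0,v0,half=48,zt=16,zh=44):
    p,im=load(fn)
    hsv=cv2.cvtColor(im,cv2.COLOR_RGB2HSV)
    blue=cv2.inRange(hsv,(98,120,60),(128,255,255)); wood=cv2.inRange(hsv,(5,50,70),(30,255,255))
    box=np.zeros_like(blue); box[v0-half:v0+half,u0-half:u0+half]=255
    b=blue&box
    # hub top ring: brighter blue
    cb=max(cv2.findContours(b,cv2.RETR_EXTERNAL,cv2.CHAIN_APPROX_NONE)[0],key=cv2.contourArea)
    e=cv2.fitEllipse(cb); X=ray(p,e[0][0],e[0][1],zh); sc=np.linalg.norm(ray(p,e[0][0]+1,e[0][1],zh)-X)
    print('hub px',e,'at',X[:2].round(1),'diam mm',(np.array(e[1])*sc).round(1))
    n,l,s,c=cv2.connectedComponentsWithStats((wood|blue)&box)
    k=l[v0+0,u0+0]; k=1+np.argmax(s[1:,4]); m=(l==k).astype(np.uint8)
    cn=max(cv2.findContours(m,cv2.RETR_EXTERNAL,cv2.CHAIN_APPROX_NONE)[0],key=cv2.contourArea)[:,0,:]
    P=np.array([ray(p,a,b,zt)[:2] for a,b in cn])
    (cx,cy),r=cv2.minEnclosingCircle(P.astype(np.float32)); print('enclosing',cx,cy,'r',r)
    C=np.array([cx,cy])
    for it in range(3):
        th=np.arctan2(P[:,1]-C[1],P[:,0]-C[0]); rr=np.hypot(*(P-C).T)
        g=np.linspace(-np.pi,np.pi,720,endpoint=False); o=np.argsort(th); pr=np.interp(g,th[o],rr[o],period=2*np.pi)
        F=np.fft.rfft(pr)/720
        # first harmonic = centre offset
        C=C+2*np.array([ (pr*np.cos(g)).mean(), (pr*np.sin(g)).mean()])
    A=np.abs(F)[:16]; N=4+np.argmax(A[4:16]); print('centre',C.round(1),'teeth',N,(A[4:16]).round(2),'rmax',pr.max(),'rmean',pr.mean())
    ph=np.angle((pr*np.exp(1j*N*g)).mean())/N
    print('tooth angle deg',np.degrees(ph),'mod',360/N)
E
python3 - <<'E'
from teeth import *
p,im=load('w3')
c=im[95:200,195:305]; cv2.imwrite('pics/c4.png',cv2.resize(c,None,fx=5.5,fy=5.5,interpolation=cv2.INTER_CUBIC)[:,:,::-1])
meas('w3',251,145); 
E
```

```text
hub px ((249.89657592773438, 147.99928283691406), (36.294677734375, 38.779685974121094), 13.739548683166504) at [539.8 308. ] diam mm [33.1 35.3]
enclosing 539.9791870117188 307.408935546875 r 35.637908935546875
centre [539.9 310.4] teeth 10 [0.72 0.29 0.37 0.38 0.08 1.21 1.6  0.25 0.32 0.02 0.17 0.11] rmax 37.787272347941425 rmean 27.007038771268252
tooth angle deg -15.416991667313773 mod 36.0
```

View pics/c4.png

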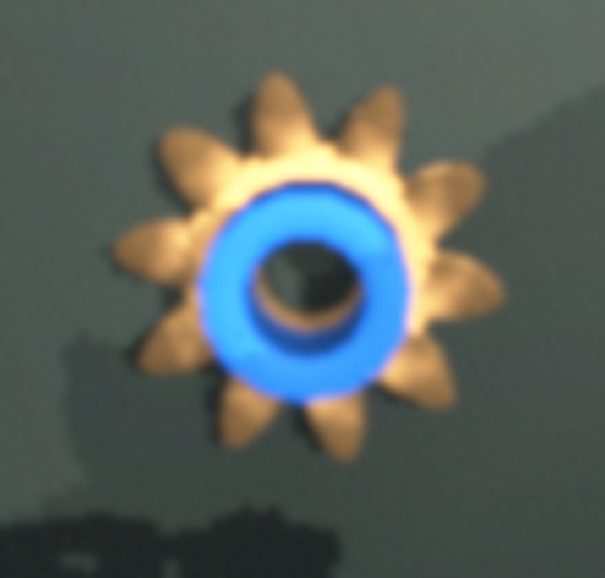

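Three candidates (800x600 px): (392,231), (322,455), (515,450), all pale with blue hubs. The crop shows ten teeth on (392,231), with measured tip diameter 71 mm, against visibly larger/smaller ones for the other two. That is gear_10.

```bash
python3 - <<'E'
from h import *
p,im=load('w3')
T=[(273,72),(392,88),(482,170),(503,298),(448,407),(343,460),(228,447),(138,365),(113,250),(165,132)]
P=np.array([ray(p,195+a/5.5-.5,95+b/5.5-.5,14)[:2] for a,b in T])
A=np.c_[2*P,np.ones(10)];s=np.linalg.lstsq(A,(P**2).sum(1),rcond=None)[0]
C=s[:2];print('C',C,'R',np.sqrt(s[2]+C@C))
for c in (C,np.array([539.9,308])):
    a=np.degrees(np.arctan2(*(P-c).T[::-1])); print((a%36).round(1)); print(np.degrees(np.angle(np.exp(1j*np.radians(a*10)).mean()))/10)
from scipy.spatial.transform import Rotation as Ro
s=bot.sense();M=Ro.from_rotvec(s['tool_rot']).as_matrix();print(M.round(3), M.T@(np.array([539.9,307.8,18])-s['eef_pos']))
E
```

```text
C [539.74652504 307.31288025] R 35.71004526154065
[19.7 21.3 22.4 20.4 19.6 19.7 20.6 20.1 21.3 19.4]
-15.54428417793899
[20.  20.9 21.4 19.2 18.8 19.5 21.  21.1 22.5 20.3]
-15.538644296784176
[[ 0.143  0.99  -0.   ]
 [ 0.99  -0.143 -0.001]
 [-0.001 -0.    -1.   ]] [ 28.00599201  -8.01573582 188.26402131]
```

```bash
python3 -m handwheel '[{"x":0.028,"y":-0.008,"z":0.03,"spin":0},{"x":0.028,"y":-0.008,"z":0.06,"spin":0},{"x":0.028,"y":-0.008,"z":0.1,"spin":0},{"x":0.028,"y":-0.008,"z":0.13,"spin":0},{"x":0.028,"y":-0.008,"z":0.16,"spin":0},{"x":0.028,"y":-0.008,"z":0.18,"spin":0},{"x":0.028,"y":-0.008,"z":0.186,"spin":0},{"x":0.028,"y":-0.008,"z":0.186,"spin":0},{"x":0.028,"y":-0.008,"z":0.186,"spin":0}]'
python3 - <<'E'
from h import *
p,im=snap('wrist','w4'); print(bot.sense()['eef_pos'])
E
```

```text
time_s: 3.38
eef_pos: [540.7, 309.0, 21.3]
tool_rot: [2.374, 2.057, 0.001]
force: [0.1, 0.7, 0.4]
grip_width: 85.6
[541.23279702 309.65153098  22.08910192]
```

View pics/w4.png

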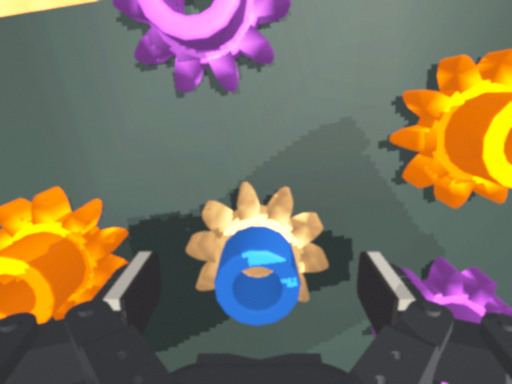

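The hub at (258,285) stands midway between the fingertips (135 and 385), so I close.

```bash
python3 -m handwheel '[{"x":-0.001,"y":0,"z":0.001,"spin":0},{"x":-0.001,"y":0,"z":0.001,"spin":0},{"x":-0.001,"y":0,"z":0.001,"spin":0},{"x":-0.001,"y":0,"z":0.001,"spin":0},{"x":-0.001,"y":0,"z":0.001,"spin":0},{"x":-0.001,"y":0,"z":0.001,"spin":0},{"x":-0.001,"y":0,"z":0.001,"spin":0},{"x":-0.001,"y":0,"z":0.001,"spin":0}]' 255 50
python3 -m handwheel '[{"x":0,"y":0,"z":0,"spin":0},{"x":0,"y":0,"z":0,"spin":0},{"x":0,"y":0,"z":0,"spin":0}]'
python3 -m handwheel '[{"x":0,"y":0,"z":-0.02,"spin":0},{"x":0,"y":0,"z":-0.05,"spin":0},{"x":0,"y":0,"z":-0.08,"spin":0},{"x":0,"y":0,"z":-0.12,"spin":0},{"x":0,"y":0,"z":-0.15,"spin":0},{"x":0,"y":0,"z":-0.15,"spin":0},{"x":0,"y":0,"z":-0.15,"spin":0}]'
python3 - <<'E'
from h import *
p,im=snap('wrist','w5'); print(bot.sense()['eef_pos'])
E
```

```text
time_s: 4.1
eef_pos: [540.1, 309.3, 20.3]
tool_rot: [2.372, 2.059, 0.002]
force: [-0.1, -0.9, 5.9]
grip_width: 35.0
time_s: 4.35
eef_pos: [540.2, 309.3, 20.3]
tool_rot: [2.372, 2.059, 0.002]
force: [-0.5, -0.9, 5.5]
grip_width: 35.0
time_s: 4.93
eef_pos: [540.9, 309.9, 171.7]
tool_rot: [2.371, 2.059, 0.007]
force: [-0.4, -1.0, -1.9]
grip_width: 34.9
[539.6803954  309.12741106 169.57764806]
```

View pics/w5.png

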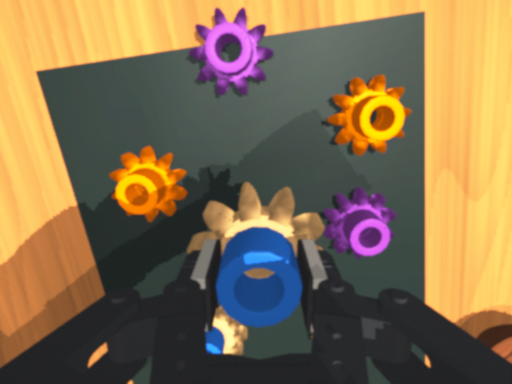

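```bash
python3 - <<'E'
from h import *
p,im=load('w5')
hsv=cv2.cvtColor(im,cv2.COLOR_RGB2HSV)
c=im[160:345,165:345]; cv2.imwrite('pics/c5.png',cv2.resize(c,None,fx=3.2,fy=3.2,interpolation=cv2.INTER_CUBIC)[:,:,::-1])
s=bot.sense();print(s['eef_pos'],s['time_s'])
E
```

```text
[539.6803954  309.12741106 169.57764806] 4.9833
```

View pics/c5.png

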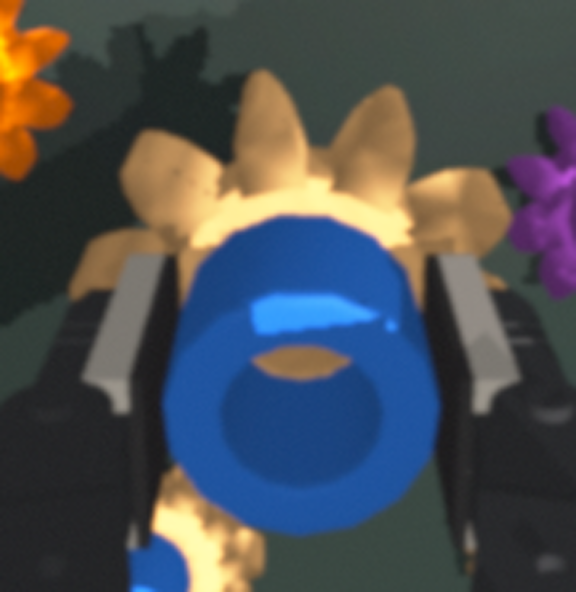

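```bash
python3 - <<'E'
from h import *
from scipy.spatial.transform import Rotation as Ro
p,im=load('w5')
e=np.array([539.7,309.1,169.6])
M=np.array([[.143,.99,0],[.99,-.143,0],[0,0,-1]])
for dz in (22,24,26):
    C=ray(p,258.9,287.6,e[2]+dz); L=ray(p,165+163/3.2,287.6,e[2]+dz);Rr=ray(p,165+440/3.2,287.6,e[2]+dz)
    print(dz,C.round(1),'tool',(M.T@(C-e)).round(1),np.linalg.norm(L-Rr).round(1))
C=ray(p,258.9,287.6,e[2]+24)[:2]
for a,b in [(140,133),(262,70),(395,88),(498,180)]:
    P=ray(p,165+a/3.2-.5,160+b/3.2-.5,e[2]-6.5)[:2]-C; d=np.degrees(np.arctan2(P[1],P[0])); print(np.linalg.norm(P).round(1),d%36)
E
```

```text
22 [540.5 307.2 191.6] tool [ -1.8   1.  -22. ] 36.0
24 [540.6 308.4 193.6] tool [ -0.5   1.  -24. ] 35.4
26 [540.8 309.7 195.6] tool [  0.7   1.  -26. ] 34.8
36.4 14.777735197662182
37.6 18.628367740837987
37.0 24.156228330595447
35.7 26.116337544804768
```

```bash
python3 -m handwheel '[{"x":-0.02,"y":0.002,"z":0,"spin":0},{"x":-0.05,"y":0.006,"z":0,"spin":-0.02},{"x":-0.09,"y":0.01,"z":0,"spin":-0.04},{"x":-0.13,"y":0.015,"z":0,"spin":-0.06},{"x":-0.17,"y":0.019,"z":0,"spin":-0.08},{"x":-0.21,"y":0.024,"z":0,"spin":-0.1},{"x":-0.25,"y":0.028,"z":0,"spin":-0.13},{"x":-0.29,"y":0.033,"z":0,"spin":-0.16},{"x":-0.33,"y":0.037,"z":0,"spin":-0.18},{"x":-0.36,"y":0.041,"z":0,"spin":-0.183}]'
python3 - <<'E'
from h import *
from scipy.spatial.transform import Rotation as Ro
s=bot.sense();M=Ro.from_rotvec(s['tool_rot']).as_matrix();print(M.round(3),s['eef_pos'])
E
```

```text
time_s: 5.82
eef_pos: [527.3, -55.9, 167.1]
tool_rot: [-2.173, -2.265, 0.005]
force: [0.1, -0.1, -1.1]
grip_width: 35.1
[[-0.042  0.999 -0.004]
 [ 0.999  0.042 -0.   ]
 [-0.    -0.004 -1.   ]] [527.30295258 -55.94518182 167.08407943]
```

```bash
python3 -m handwheel '[{"x":-0.02,"y":-0.002,"z":0,"spin":0},{"x":-0.028,"y":-0.002,"z":0,"spin":0},{"x":-0.028,"y":-0.002,"z":0,"spin":0},{"x":-0.028,"y":-0.002,"z":0,"spin":0},{"x":-0.028,"y":-0.002,"z":0,"spin":0}]'
python3 - <<'E'
from h import *
print(bot.sense()['eef_pos'])
p,im=snap('wrist','w6');print(bot.sense()['eef_pos'])
p,im=snap('scene','sc6'); c=im[130:220,100:250]; cv2.imwrite('pics/sc6c.png',cv2.resize(c,None,fx=5,fy=5,interpolation=cv2.INTER_CUBIC)[:,:,::-1])
E
```

```text
time_s: 6.23
eef_pos: [528.3, -80.1, 168.4]
tool_rot: [-2.172, -2.268, 0.001]
force: [-0.2, 0.0, -1.0]
grip_width: 35.2
[528.27651387 -80.10856672 168.39590026]
[528.47484233 -79.95279021 168.66042259]
```

View pics/w6.png

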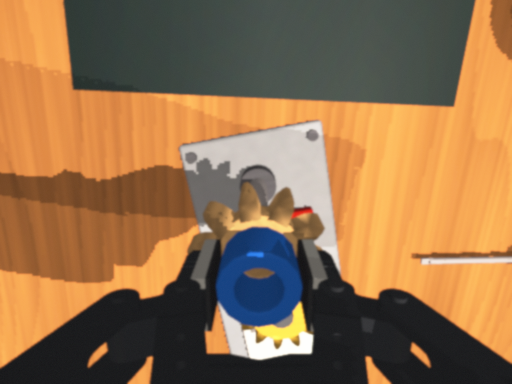

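View pics/sc6c.png

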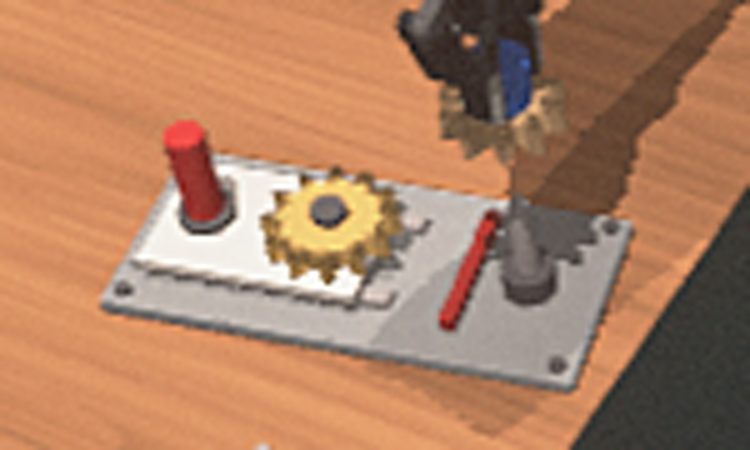

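```bash
python3 - <<'E'
from h import *
p,im=load('w6')
c=im[155:205,225:290]; cv2.imwrite('pics/c6.png',cv2.resize(c,None,fx=10,fy=10,interpolation=cv2.INTER_CUBIC)[:,:,::-1])
print(ray(p,257,180.5,30))
p,im=load('sc6'); print('scene post top',ray(p,100+516/5-.5,130+205/5-.5,88), 'sh',ray(p,100+527/5-.5,130+275/5-.5,30))
# expected projection of post top & of hub
for X in [(528.3,-82.2,88),(528.3,-82.2,30)]: print((np.array(proj(p,X))-[99.5,129.5])*5)
E
```

```text
[526.91702749 -76.85385043  30.        ]
scene post top [533.72837197 -80.28856399  88.        ] sh [534.04908594 -79.78543137  30.        ]
[517.97369048 197.55161169]
[528.39658048 266.95421447]
```

View pics/c6.png

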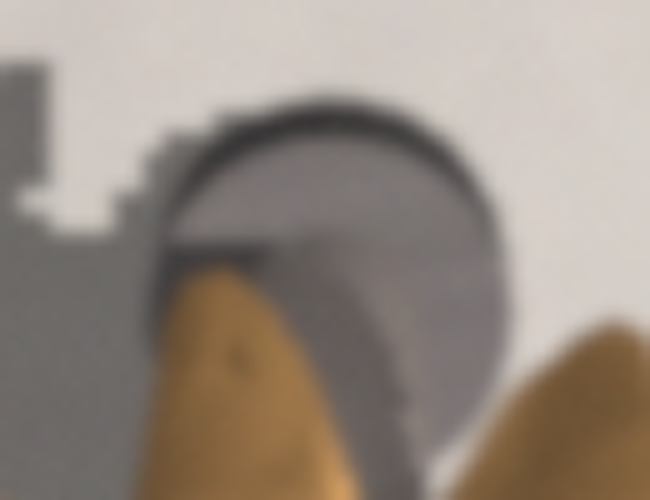

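```bash
python3 - <<'E'
from h import *
p,im=load('w6')
print(ray(p,225+335/10-.5,155+298/10-.5,30), [np.array(proj(p,(528.3+16*np.cos(a),-82.2+16*np.sin(a),30)))*10-[2245,1545] for a in (0,np.pi/2,np.pi)])
E
```

```text
[527.92700864 -80.20798958  30.        ] [array([522.16016194, 328.10402216]), array([346.43094616, 139.89893179]), array([154.17972724, 312.56160679])]
```

```bash
python3 -m handwheel '[{"x":-0.001,"y":-0.0005,"z":0.02,"spin":0},{"x":-0.001,"y":-0.0005,"z":0.04,"spin":0},{"x":-0.001,"y":-0.0005,"z":0.055,"spin":0},{"x":-0.001,"y":-0.0005,"z":0.065,"spin":0},{"x":-0.001,"y":-0.0005,"z":0.073,"spin":0},{"x":-0.001,"y":-0.0005,"z":0.08,"spin":0},{"x":-0.001,"y":-0.0005,"z":0.085,"spin":0},{"x":-0.001,"y":-0.0005,"z":0.085,"spin":0}]'
```

```text
time_s: 7.0
eef_pos: [527.9, -82.0, 83.5]
tool_rot: [-2.173, -2.267, 0.001]
force: [-0.9, 1.6, -0.8]
grip_width: 34.8
```

```bash
python3 -m handwheel '[{"x":0,"y":0,"z":0.012,"spin":0},{"x":0,"y":0,"z":0.022,"spin":0},{"x":0,"y":0,"z":0.028,"spin":0},{"x":0,"y":0,"z":0.03,"spin":0},{"x":0,"y":0,"z":0.03,"spin":0}]'; python3 -m handwheel '[{"x":0,"y":0,"z":0.002,"spin":0},{"x":0,"y":0,"z":0.003,"spin":0},{"x":0,"y":0,"z":0.003,"spin":0}]'
python3 - <<'E'
from h import *
snap('wrist','w7')
E
```

```text
time_s: 7.42
eef_pos: [527.8, -82.1, 53.7]
tool_rot: [-2.173, -2.267, 0.001]
force: [-1.6, 2.7, -2.3]
grip_width: 35.1
time_s: 7.67
eef_pos: [528.1, -81.9, 51.3]
tool_rot: [-2.174, -2.267, -0.001]
force: [-3.0, 5.0, -0.3]
grip_width: 34.8
```

View pics/w7.png

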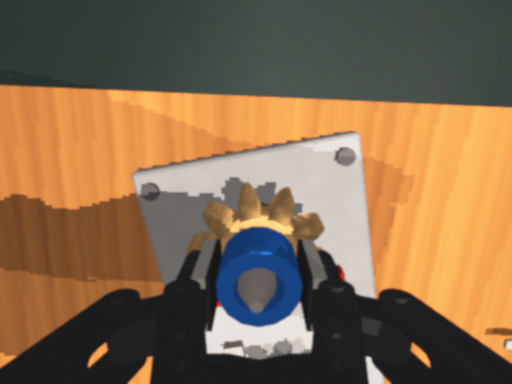

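The post shows centred through the hub bore at (258,290). Light side forces suggest a ~1 mm offset, so I trim and go down to contact.

```bash
python3 -m handwheel '[{"x":0.001,"y":-0.0005,"z":0.001,"spin":0},{"x":0.001,"y":-0.0005,"z":0.002,"spin":0},{"x":0.001,"y":-0.0005,"z":0.002,"spin":0}]'
```

```text
time_s: 7.97
eef_pos: [528.3, -81.8, 50.3]
tool_rot: [2.173, 2.266, 0.0]
force: [-3.5, 1.4, 7.2]
grip_width: 34.8
```

```bash
python3 -m handwheel '[{"x":0,"y":0,"z":0,"spin":0},{"x":0,"y":0,"z":0,"spin":0},{"x":0,"y":0,"z":0,"spin":0},{"x":0,"y":0,"z":0,"spin":0},{"x":0,"y":0,"z":0,"spin":0}]' 0
python3 -m handwheel '[{"x":0,"y":0,"z":-0.02,"spin":0},{"x":0,"y":0,"z":-0.05,"spin":0},{"x":0,"y":0,"z":-0.09,"spin":0},{"x":0,"y":0,"z":-0.12,"spin":0},{"x":0,"y":0,"z":-0.12,"spin":0},{"x":0,"y":0,"z":-0.12,"spin":0}]'
python3 - <<'E'
from h import *
print(bot.sense()['q'])
p,im=snap('wrist','w8'); cv2.imwrite('pics/w8b.png',cv2.resize(im,(800,600))[:,:,::-1])
E
```

```text
time_s: 8.38
eef_pos: [528.0, -81.6, 49.2]
tool_rot: [2.174, 2.267, -0.0]
force: [-0.1, -0.9, 0.3]
grip_width: 85.3
time_s: 8.88
eef_pos: [529.5, -81.7, 171.4]
tool_rot: [2.172, 2.265, 0.004]
force: [-0.4, 0.6, -0.0]
grip_width: 85.4
[-1.53038552e-01  2.22079168e-01 -3.07221356e-01  1.03682498e+00
 -2.16754967e-04  1.37577190e+00]
```

View pics/w8b.png

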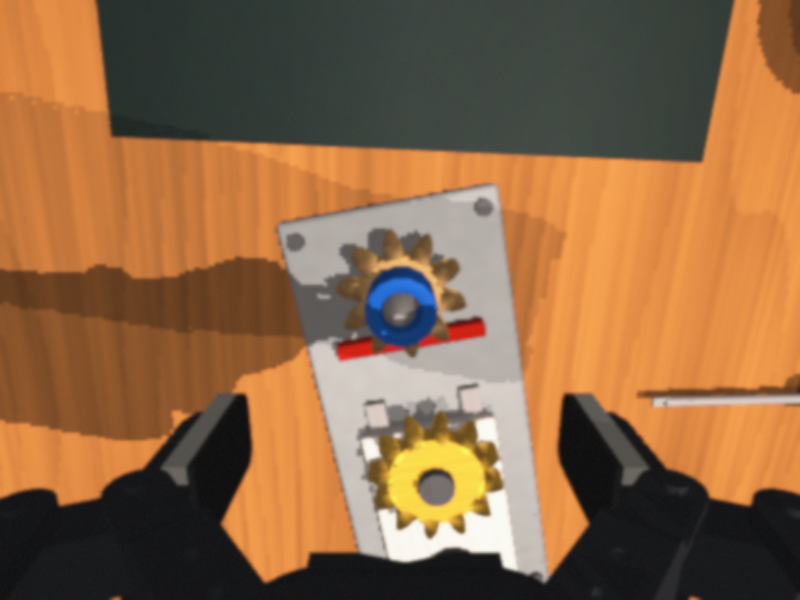

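```bash
python3 - <<'E'
from h import *
p,im=load('w8')
c=im[130:240,205:310]; cv2.imwrite('pics/c8.png',cv2.resize(c,None,fx=5.4,fy=5.4,interpolation=cv2.INTER_CUBIC)[:,:,::-1])
T=[(391,233),(427,237),(459,266),(465,299),(413,354),(347,325),(337,287),(353,250)]
P=np.array([ray(p,a*.64-.2,b*.64-.2,44)[:2] for a,b in T])
A=np.c_[2*P,np.ones(len(P))];s=np.linalg.lstsq(A,(P**2).sum(1),rcond=None)[0]
C=s[:2];print('C',C,'R',np.sqrt(s[2]+C@C))
a=np.degrees(np.arctan2(*(P-C).T[::-1])); print((a%36).round(1),'want 30.9')
print('hub',ray(p,400*.64,306*.64,74))
E
```

```text
C [528.71515876 -83.07058237] R 34.31687654011828
[29.2 33.1 30.  34.8 31.4 32.1 30.7 30. ] want 30.9
hub [528.25128045 -80.17494514  74.        ]
```

View pics/c8.png

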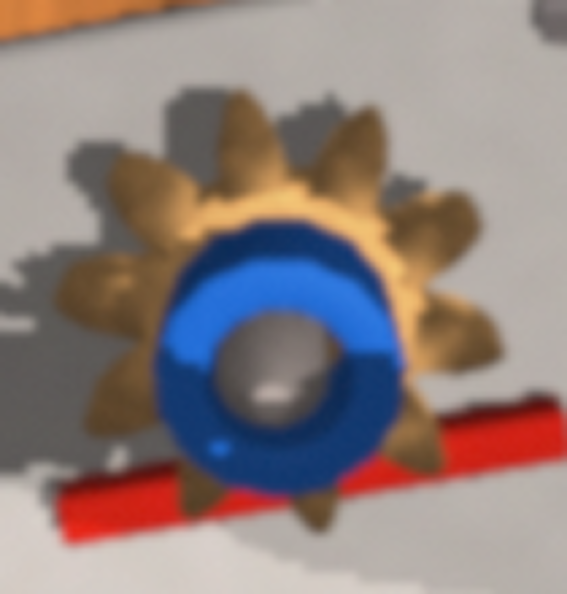

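```bash
python3 -m handwheel '[{"x":-0.195,"y":0.036,"z":0,"spin":1.386},{"x":-0.195,"y":0.036,"z":0,"spin":1.386},{"x":-0.195,"y":0.036,"z":0,"spin":1.386},{"x":-0.195,"y":0.036,"z":0,"spin":1.386},{"x":-0.195,"y":0.036,"z":0,"spin":1.386},{"x":-0.195,"y":0.036,"z":0,"spin":1.386},{"x":-0.195,"y":0.036,"z":0,"spin":1.386},{"x":-0.195,"y":0.036,"z":0,"spin":1.386},{"x":-0.195,"y":0.036,"z":0,"spin":1.386},{"x":-0.195,"y":0.036,"z":0,"spin":1.386}]'
python3 -m handwheel '[{"x":0,"y":0,"z":0,"spin":0.13},{"x":0,"y":0,"z":0,"spin":0.13},{"x":0,"y":0,"z":0,"spin":0.13},{"x":0,"y":0,"z":0,"spin":0.13}]'
python3 - <<'E'
from h import *
from scipy.spatial.transform import Rotation as Ro
s=bot.sense();M=Ro.from_rotvec(s['tool_rot']).as_matrix();print(M.round(3),s['eef_pos'],M.T@(np.array([572.8,-274.8,59])-s['eef_pos']),s['q'])
p,im=snap('wrist','w9'); cv2.imwrite('pics/w9b.png',cv2.resize(im,(800,600))[:,:,::-1])
E
```

```text
time_s: 9.77
eef_pos: [570.5, -274.4, 166.6]
tool_rot: [-3.09, -0.556, 0.005]
force: [0.1, 0.1, 0.0]
grip_width: 85.8
time_s: 10.1
eef_pos: [571.3, -274.4, 168.0]
tool_rot: [-3.119, -0.37, 0.003]
force: [0.4, 0.3, -0.3]
grip_width: 85.0
[[ 0.972  0.234 -0.002]
 [ 0.234 -0.972  0.001]
 [-0.001 -0.001 -1.   ]] [ 571.27388799 -274.4027401   168.00487521] [  1.55438323   0.87534826 109.0016849 ] [-4.47789533e-01  4.07872909e-01 -5.85902951e-02  1.10626248e+00
 -4.84469148e-06  2.45791682e+00]
```

View pics/w9b.png

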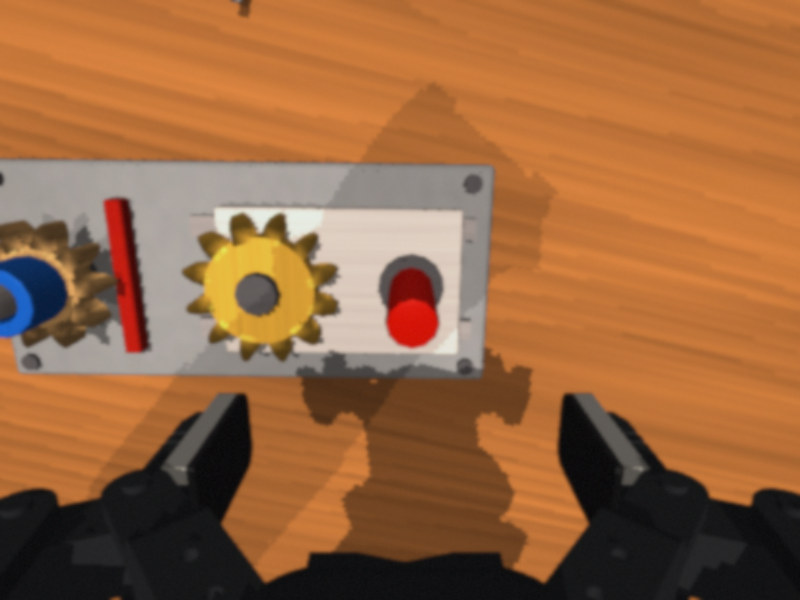

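The view shows the handle top at (412,322) with the jaws straddling the slide line, and gear_10 on the post with a tooth pointing at the master.

```bash
python3 - <<'E'
from h import *
p,im=load('w9'); print(ray(p,412*.64-.2,322*.64-.2,96), ray(p,258*.64-.2,294*.64-.2,53))
E
python3 -m handwheel '[{"x":0.0015,"y":0.001,"z":0.03,"spin":0},{"x":0.0015,"y":0.001,"z":0.06,"spin":0},{"x":0.0015,"y":0.001,"z":0.085,"spin":0},{"x":0.0015,"y":0.001,"z":0.1,"spin":0},{"x":0.0015,"y":0.001,"z":0.107,"spin":0},{"x":0.0015,"y":0.001,"z":0.107,"spin":0},{"x":0.0015,"y":0.001,"z":0.107,"spin":0}]'
```

```text
[ 572.94635569 -275.78597364   96.        ] [ 555.25868964 -199.7769777    53.        ]
time_s: 10.73
eef_pos: [573.8, -275.4, 62.6]
tool_rot: [3.12, 0.366, 0.0]
force: [-0.3, 0.0, 0.0]
grip_width: 85.5
```

```bash
python3 -m handwheel '[{"x":0,"y":0,"z":0,"spin":0},{"x":0,"y":0,"z":0,"spin":0},{"x":0,"y":0,"z":0,"spin":0},{"x":0,"y":0,"z":0,"spin":0},{"x":0,"y":0,"z":0,"spin":0},{"x":0,"y":0,"z":0,"spin":0},{"x":0,"y":0,"z":0,"spin":0},{"x":0,"y":0,"z":0,"spin":0},{"x":0,"y":0,"z":0,"spin":0}]' 255 50
python3 -m handwheel '[{"x":0,"y":-0.005,"z":0,"spin":0},{"x":0,"y":-0.01,"z":0,"spin":0},{"x":0,"y":-0.015,"z":0,"spin":0},{"x":0,"y":-0.02,"z":0,"spin":0},{"x":0,"y":-0.02,"z":0,"spin":0}]'
```

```text
time_s: 11.48
eef_pos: [574.1, -275.9, 63.1]
tool_rot: [3.119, 0.365, 0.002]
force: [-0.6, -0.7, 5.6]
grip_width: 22.6
time_s: 11.9
eef_pos: [569.6, -256.2, 63.1]
tool_rot: [3.119, 0.365, 0.002]
force: [-0.4, -1.7, 6.4]
grip_width: 22.8
```

```bash
python3 -m handwheel '[{"x":0,"y":-0.005,"z":0,"spin":0},{"x":0,"y":-0.01,"z":0,"spin":0},{"x":0,"y":-0.015,"z":0,"spin":0},{"x":0,"y":-0.018,"z":0,"spin":0},{"x":0,"y":-0.018,"z":0,"spin":0}]'
python3 - <<'E'
from h import *
p,im=snap('wrist','w10'); cv2.imwrite('pics/w10b.png',cv2.resize(im,(800,600))[:,:,::-1])
E
```

```text
time_s: 12.32
eef_pos: [565.6, -238.7, 63.1]
tool_rot: [3.119, 0.365, 0.002]
force: [0.3, -2.1, 6.9]
grip_width: 22.5
```

View pics/w10b.png

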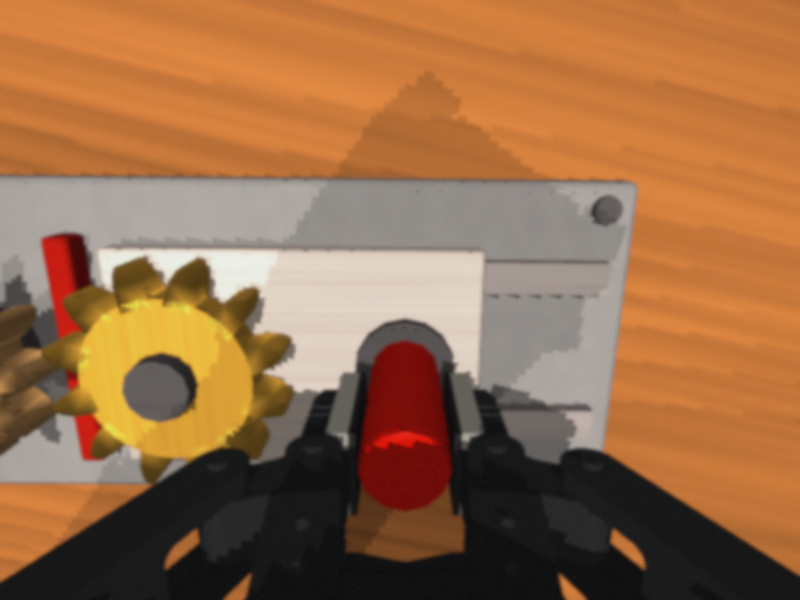

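The carriage follows. A wooden tooth at (30,355) is entering the gap between the master's teeth at (60,350) and (70,400), so I continue.

```bash
python3 -m handwheel '[{"x":0,"y":-0.003,"z":0,"spin":0},{"x":0,"y":-0.006,"z":0,"spin":0},{"x":0,"y":-0.009,"z":0,"spin":0},{"x":0,"y":-0.011,"z":0,"spin":0},{"x":0,"y":-0.011,"z":0,"spin":0}]'
python3 -m handwheel '[{"x":0,"y":-0.002,"z":0,"spin":0},{"x":0,"y":-0.003,"z":0,"spin":0},{"x":0,"y":-0.003,"z":0,"spin":0}]'
```

```text
time_s: 12.78
eef_pos: [563.2, -228.1, 63.1]
tool_rot: [3.119, 0.365, 0.003]
force: [0.6, -2.0, 6.3]
grip_width: 23.0
time_s: 13.03
eef_pos: [562.5, -225.4, 63.0]
tool_rot: [3.119, 0.365, 0.003]
force: [-0.1, -3.9, 6.0]
grip_width: 22.6
```

```bash
python3 -m handwheel '[{"x":0,"y":-0.001,"z":0,"spin":0},{"x":0,"y":-0.002,"z":0,"spin":0},{"x":0,"y":-0.002,"z":0,"spin":0}]'
python3 -m handwheel '[{"x":0,"y":-0.001,"z":0,"spin":0},{"x":0,"y":-0.001,"z":0,"spin":0}]'
python3 -m handwheel '[{"x":0,"y":-0.001,"z":0,"spin":0},{"x":0,"y":-0.001,"z":0,"spin":0}]'
```

```text
time_s: 13.28
eef_pos: [562.6, -225.4, 63.1]
tool_rot: [3.115, 0.363, 0.003]
force: [3.0, -10.1, 2.8]
grip_width: 22.8
time_s: 13.45
eef_pos: [562.5, -225.3, 63.1]
tool_rot: [3.114, 0.362, 0.003]
force: [3.8, -12.5, 1.7]
grip_width: 22.9
time_s: 13.62
eef_pos: [562.6, -225.3, 63.2]
tool_rot: [3.112, 0.361, 0.003]
force: [3.8, -15.2, 0.9]
grip_width: 22.8
```

Pushing harder no longer moves it: the stop is reached (stroke 51.9 mm). I relax the push, open and lift.

```bash
python3 -m handwheel '[{"x":0,"y":0.0035,"z":0,"spin":0},{"x":0,"y":0.0035,"z":0,"spin":0}]'
python3 -m handwheel '[{"x":0,"y":0,"z":0,"spin":0},{"x":0,"y":0,"z":0,"spin":0},{"x":0,"y":0,"z":0,"spin":0},{"x":0,"y":0,"z":0,"spin":0},{"x":0,"y":0,"z":0,"spin":0}]' 0
python3 -m handwheel '[{"x":0,"y":0,"z":-0.02,"spin":0},{"x":0,"y":0,"z":-0.06,"spin":0},{"x":0,"y":0,"z":-0.1,"spin":0},{"x":0,"y":0,"z":-0.14,"spin":0},{"x":0,"y":0,"z":-0.18,"spin":0},{"x":0,"y":-0.02,"z":-0.18,"spin":0},{"x":0,"y":-0.06,"z":-0.18,"spin":0},{"x":0,"y":-0.06,"z":-0.18,"spin":0},{"x":0,"y":-0.06,"z":-0.18,"spin":0},{"x":0,"y":-0.06,"z":-0.18,"spin":0}]'
python3 - <<'E'
from h import *
p,im=snap('wrist','w11'); cv2.imwrite('pics/w11b.png',cv2.resize(im,(800,600))[:,:,::-1]);snap('scene','sc11');snap('top','t11')
print(bot.sense()['eef_pos'],bot.sense()['qvel'].round(3))
E
```

```text
time_s: 13.78
eef_pos: [562.6, -225.4, 63.1]
tool_rot: [3.119, 0.364, 0.003]
force: [0.6, -3.1, 6.2]
grip_width: 22.6
time_s: 14.2
eef_pos: [561.0, -223.7, 61.7]
tool_rot: [-3.119, -0.365, 0.001]
force: [-0.2, -0.2, -0.0]
grip_width: 81.4
time_s: 15.03
eef_pos: [547.6, -165.6, 242.1]
tool_rot: [3.12, 0.366, -0.0]
force: [0.2, 0.7, -0.7]
grip_width: 85.6
[ 547.65370941 -166.4989507   241.80941785] [-0.005  0.002  0.    -0.     0.001  0.002]
```

View pics/w11b.png

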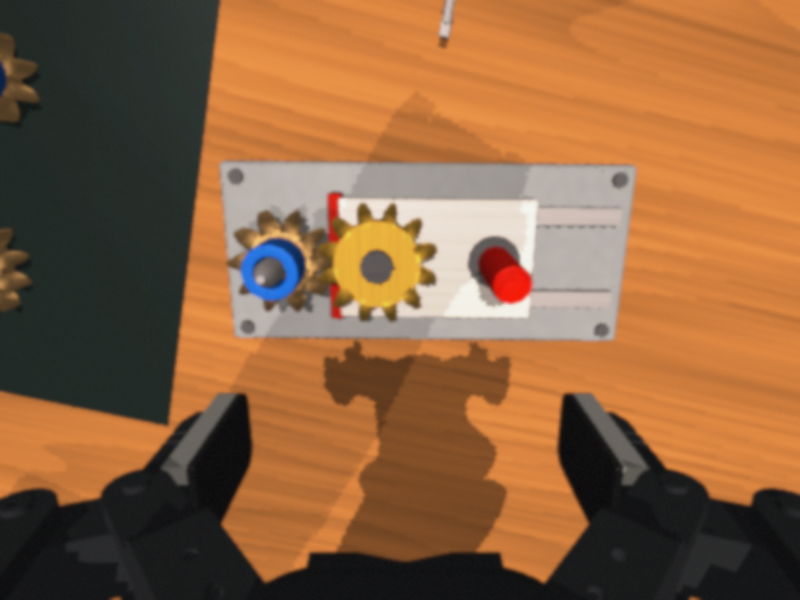

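View pics/sc11.png

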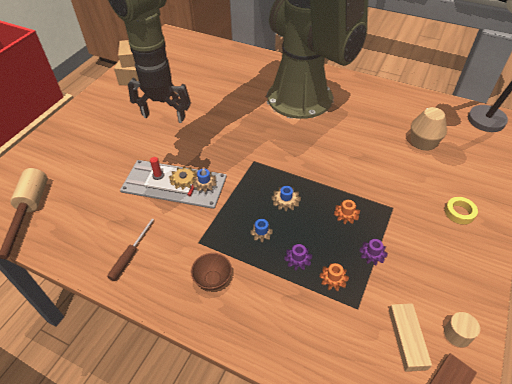

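The teeth mesh in w11: hub ring (271,271), master cap (377,266), handle top (512,283). The eight- and twelve-tooth gears are at their old places in the scene view (262,230) and (286,197).

```bash
python3 - <<'E'
from h import *
p,im=load('w11')
g=lambda a,b,z: ray(p,a*.64-.2,b*.64-.2,z)[:2]
cap=g(377,266,53); hub=g(271,271,74); han=g(512,283,96); d=np.array([-.223,.975])
print('cap',cap,'hub',hub,'handle',han,'cap-seat along d',(np.array([528.2,-81.8])-cap)@d)
c=im[120:215,140:290]; cv2.imwrite('pics/c11.png',cv2.resize(c,None,fx=5.3,fy=5.3,interpolation=cv2.INTER_CUBIC)[:,:,::-1])
for fn in ('top0','t11'):
    p,im=load(fn); hsv=cv2.cvtColor(im,cv2.COLOR_RGB2HSV)
    m=cv2.inRange(hsv,(100,120,60),(125,255,255)); n,l,s,ce=cv2.connectedComponentsWithStats(m)
    print(fn,[ce[i].round(1) for i in range(1,n) if s[i,4]>15])
E
```

```text
cap [ 543.55188243 -146.88164615] hub [530.31368929 -84.95754445] handle [ 561.41690118 -223.69251027] cap-seat along d 66.87807478240362
top0 [array([245. , 181.5]), array([183.3, 200.6]), array([238.8, 228.5])]
t11 [array([245. , 181.6]), array([321.3, 206. ]), array([239. , 228.6])]
```

View pics/c11.png

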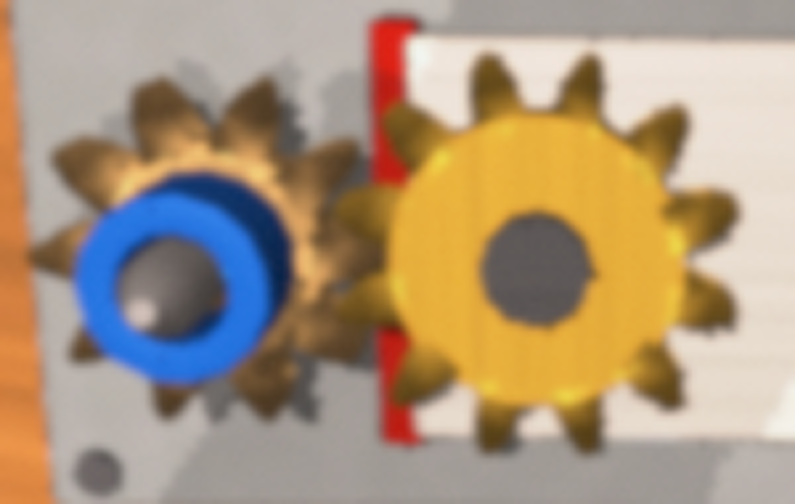

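```bash
python3 - <<'E'
from h import *
p,im=load('w11')
f=lambda a,b,z: ray(p,140+a/5.3-.5,120+b/5.3-.5,z)
print('posttip',f(140,313,88),'hub',f(180,288,74),'diam',np.linalg.norm(f(75,288,74)-f(270,288,74)))
T=[(160,78),(268,82),(357,142),(52,158),(30,257),(72,357),(170,418),(268,418)]
P=np.array([f(a,b,44)[:2] for a,b in T])
A=np.c_[2*P,np.ones(len(P))];s=np.linalg.lstsq(A,(P**2).sum(1),rcond=None)[0];C=s[:2];print('disc C',C,'R',np.sqrt(s[2]+C@C))
for n in ((75,-50,0),):
  p,im=load('sc11'); c=im[150:210,110:235]; cv2.imwrite('pics/c12.png',cv2.resize(c,None,fx=6,fy=6,interpolation=cv2.INTER_CUBIC)[:,:,::-1])
E
```

```text
posttip [527.82652525 -82.08090031  88.        ] hub [529.78587329 -85.25697576  74.        ] diam 34.932501769663396
disc C [529.60845806 -84.46496271] R 35.498857051974774
```

View pics/c12.png

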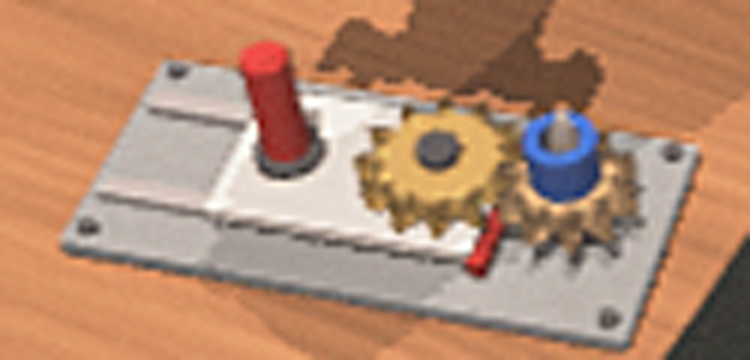

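```bash
python3 - <<'E'
from h import *
s=bot.sense();print(s['time_s'],s['force'].round(1),s['grip_width']); print(bot.hand_in())
E
```

```text
15.1833 [-0.9 -0.7  0.6] 85.2286699216173
the job is handed in; nothing more can be done
None
```

The ten-tooth gear is on the post, hub up and down on the shoulder, meshed with the brass master. I handed the job in at 15.2 s with the gripper open and about 145 mm above the handle. Hand-in reports no verdict, so these results rest on my own measurements.

- **Gear on the post:** I gripped it by the blue hub, turned it about 10.5° and lowered it until it touched the shoulder. One tooth then pointed at the master, measured at about 31° against a wanted 30.9°.
- **Carriage:** I pulled it 51.9 mm by the red handle. After that, extra push only raised the force to about 15 N without moving it. The axes then measured 66.9 mm apart, against 66 mm at the stop.
- **Other gears:** in the top view the eight- and twelve-tooth gears moved by no more than about 0.2 px.
- **Check that disagreed:** the last wrist view put the gear's centre 3–4 mm from the post axis towards the master, though the bore's play allows only about 2 mm. I put the rest down to the roughly 2 mm calibration error. The hub and disc centres lay within about 1 mm of each other, so the gear looks level, and it is inside the 6 mm limit.
- **Refused move:** one move call was rejected because it left out values, but nothing moved and I sent it again.

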